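# Board the hob shelf and clamp it down

## Task

Make up the little shelf on the hob: slide the top plank sideways off the stack, without lifting it until it is clear and without shifting the planks below, and lay it squarely on the shelf foot with its edges flush. Then clip every sprung clamp that is out over the shelf's overhanging front edge so that each bites plank and foot together, upright and well on, and last of all stand the small upright food tin on the plank. Leave the other things where they are.

Things in the scene. Friction and masses are not known exactly. Their poses are not given: they have to be found in the camera images.
- stand: Fixed wooden shelf foot standing on the hob (which is off and cold). Its flat top slab is 260 (y) x 64 (x) x 12 mm, top face 62 mm above the foot's origin (centre of its underside), bottom face of the slab 50 mm above it. Its front edge (own -x side, towards the robot) overhangs a rear panel by 39 mm, 42 mm clear underneath over the full length.
- stand_top (a point): Centre of the top face of the shelf foot; x across (front edge at x = -32 mm, rear edge at +32), y along its length, z up.
- top_plank: The top plank of the stack of three equal loose planks, light wood, 64 (own x) x 260 (own y) x 14 mm, 0.16 kg; origin at the centre of its underside.
- top_plank_mid (a point): Centre of the top plank, 7 mm above its underside; axes as the plank's. It can be gripped across its 64 mm width.
- mid_plank_mid (a point): Centre of the middle plank, of the same size and right under the top one at the start.
- low_plank_mid (a point): Centre of the lowest plank, of the same size, lying on the worktop.
- food_tin_mid (a point): Small upright food tin, round, 57 mm across, 72 mm tall, 0.18 kg; this point is on its axis, half-way up (36 mm above its underside).
- food_tin: The same food tin; origin at the centre of its underside.
- clamp_1: Sprung clamp 1 (may be absent), grey metal, 79 (x) x 38 (y) x 98 mm, 0.15 kg; origin on its underside. It stands on its lower jaw, an 8 mm thick, 34 mm wide plate from x = -34 to +45 mm; the mouth opens to its own +x and takes an edge as far in as x = 6 mm. At the rear rises a flat handle plate, outer face x = -34 mm, to z = 98; the other, slanting handle is on the lever.
- clamp_1_mid (a point): Centre of clamp 1, 49 mm above its underside; axes as the clamp's. To open it, squeeze the two handles (30 mm wide) towards each other along its x, at z 65 to 98 mm over the underside: about 5 N at first, 16 N when fully open; the clamp may slide some 15 mm meanwhile. Let go and it shuts.
- clamp_1_mouth (a point): Point on the upper face of clamp 1's lower jaw (8 mm above the underside), 15 mm behind the jaw's tip, 30 mm ahead of the origin.
- clamp_1_lever (a joint): Lever of clamp 1, hinged about its y at x = -4, z = 46 mm. 0 = shut (jaws 16 mm apart), 0.66 = fully open (40 mm), about 0.28 when clipped on 26 mm (plank 14 + slab 12). Its jaw ends in a rubber bar at x = 30 mm. Its handle's top is at z 90 to 98 mm; the handles are 60 to 66 mm apart over their outer faces when shut (front one x = +30), 33 mm when fully open (x = -1).
- clamp_2: Sprung clamp 2 (may be absent), grey metal, 79 (x) x 38 (y) x 98 mm, 0.15 kg; origin on its underside. It stands on its lower jaw, an 8 mm thick, 34 mm wide plate from x = -34 to +45 mm; the mouth opens to its own +x and takes an edge as far in as x = 6 mm. At the rear rises a flat handle plate, outer face x = -34 mm, to z = 98; the other, slanting handle is on the lever.
- clamp_2_mid (a point): Centre of clamp 2, 49 mm above its underside; axes as the clamp's. To open it, squeeze the two handles (30 mm wide) towards each other along its x, at z 65 to 98 mm over the underside: about 5 N at first, 16 N when fully open; the clamp may slide some 15 mm meanwhile. Let go and it shuts.
- clamp_2_mouth (a point): Point on the upper face of clamp 2's lower jaw (8 mm above the underside), 15 mm behind the jaw's tip, 30 mm ahead of the origin.
- clamp_2_lever (a joint): Lever of clamp 2, hinged about its y at x = -4, z = 46 mm. 0 = shut (jaws 16 mm apart), 0.66 = fully open (40 mm), about 0.28 when clipped on 26 mm (plank 14 + slab 12). Its jaw ends in a rubber bar at x = 30 mm. Its handle's top is at z 90 to 98 mm; the handles are 60 to 66 mm apart over their outer faces when shut (front one x = +30), 33 mm when fully open (x = -1).
- clamp_3: Sprung clamp 3 (may be absent), grey metal, 79 (x) x 38 (y) x 98 mm, 0.15 kg; origin on its underside. It stands on its lower jaw, an 8 mm thick, 34 mm wide plate from x = -34 to +45 mm; the mouth opens to its own +x and takes an edge as far in as x = 6 mm. At the rear rises a flat handle plate, outer face x = -34 mm, to z = 98; the other, slanting handle is on the lever.
- clamp_3_mid (a point): Centre of clamp 3, 49 mm above its underside; axes as the clamp's. To open it, squeeze the two handles (30 mm wide) towards each other along its x, at z 65 to 98 mm over the underside: about 5 N at first, 16 N when fully open; the clamp may slide some 15 mm meanwhile. Let go and it shuts.
- clamp_3_mouth (a point): Point on the upper face of clamp 3's lower jaw (8 mm above the underside), 15 mm behind the jaw's tip, 30 mm ahead of the origin.
- clamp_3_lever (a joint): Lever of clamp 3, hinged about its y at x = -4, z = 46 mm. 0 = shut (jaws 16 mm apart), 0.66 = fully open (40 mm), about 0.28 when clipped on 26 mm (plank 14 + slab 12). Its jaw ends in a rubber bar at x = 30 mm. Its handle's top is at z 90 to 98 mm; the handles are 60 to 66 mm apart over their outer faces when shut (front one x = +30), 33 mm when fully open (x = -1).
- lemon: Lemon, 72 mm, a bystander. Origin at its underside.
- onion: Red onion, 78 mm, a bystander. Origin at its underside.
- low_tin: Low round tin, 86 mm across, 40 mm high, a bystander. Origin at its underside.
- mug: White mug, 88 mm across, 95 mm high, a bystander. Origin at its underside.
Not all that is in view belongs to the job. Leave any turquoise look-alike of the food_tin alone. Leave any pink look-alike of the clamp_2 alone.

How it is judged:
On the way, in this order (a step that is already met when the one before it is completed fails the run):
1. the plank lies squarely on the shelf foot (x of top_plank_mid in the frame of stand_top between -0.009 and 0.009 m and y of top_plank_mid in the frame of stand_top between -0.015 and 0.015 m and z of top_plank_mid in the frame of stand_top between 0.003 and 0.011 m and angle between the y axis of top_plank_mid and the y axis of stand_top, either way round below 0.1 rad), for 0.2 s.
2. every clamp present is clipped over the front edge, on plank and foot together, and let go (all of step 1 and contact force between each of clamp_1, clamp_2, clamp_3 and top_plank above 1.5 N and contact force between each of clamp_1, clamp_2, clamp_3 and stand above 1.5 N and x of each of clamp_1_mouth, clamp_2_mouth, clamp_3_mouth in the frame of stand_top above -0.025 m and y of clamp_1_mouth in the frame of stand_top between -0.125 and 0.125 m and z of clamp_1_mouth in the frame of stand_top between -0.017 and -0.007 m and angle between each of clamp_1_mid, clamp_2_mid, clamp_3_mid's own z axis and vertical below 0.2 rad and contact force between the fingers and clamp_1 below 0.3 N and y of clamp_2_mouth in the frame of stand_top between -0.125 and 0.125 m and z of clamp_2_mouth in the frame of stand_top between -0.017 and -0.007 m and contact force between the fingers and clamp_2 below 0.3 N and y of clamp_3_mouth in the frame of stand_top between -0.125 and 0.125 m and z of clamp_3_mouth in the frame of stand_top between -0.017 and -0.007 m and contact force between the fingers and clamp_3 below 0.3 N), for 0.3 s.
3. the small food tin stands on the plank (x of food_tin_mid in the frame of top_plank_mid between -0.025 and 0.025 m and y of food_tin_mid in the frame of top_plank_mid between -0.12 and 0.12 m and z of food_tin_mid in the frame of top_plank_mid between 0.038 and 0.048 m and angle between food_tin_mid's own z axis and vertical below 0.08 rad and contact force between the fingers and food_tin below 0.3 N and linear speed of food_tin below 0.02 m/s), for 0.3 s.
At the end, for the whole second after the job is handed in: Plank on the foot within 9 mm across, 15 mm along, 0.10 rad; every clamp present over the front edge, mouth point 7 mm or more in, upright within 0.2 rad, pressing over 1.5 N on plank and foot; food tin upright on the plank, within 25 mm of its long centre line; all let go and still (all of step 2 and all of step 3); the robot touches nothing.
It fails at once if a bystander is pushed away (more than 40 mm) (distance of any of lemon, onion, low_tin, mug from where it was at the start of the episode above 0.04 m).
It fails at once if a lower plank of the stack is shifted by more than 15 mm (distance of any of mid_plank_mid, low_plank_mid from where it was at the start of the episode above 0.015 m).
It fails at once if the top plank is lifted up off the others (15 to 46 mm) instead of being slid clear sideways first (x of top_plank_mid in the frame of mid_plank_mid between -0.045 and 0.045 m and y of top_plank_mid in the frame of mid_plank_mid between -0.2 and 0.2 m and z of top_plank_mid in the frame of mid_plank_mid between 0.029 and 0.06 m).
Of clamp_1, clamp_2, clamp_3 only 2 to 3 are there at a start; the rules pass over those that are not, and their reading is None.
At some moment in a run one of food_tin may be knocked a few centimetres aside while the robot is not near it.
It also fails if it takes over 208 s, if anything falls off the work surface, if the arm or the gripper's body presses on something with over 40 N, if the wrist force passes 120 N, or if a joint passes its speed limit or range.

## Robot

A 7-joint arm with a two-finger parallel gripper is mounted at the origin on a cart in front of the work surface, level with it; the furniture and walls round the work are solid. World frame = base frame: x ahead of the robot, y to its left, z up, the work surface at z = 0. Lengths are in m, angles in rad, forces in N, time in s.
With the tool pointing down it reaches from about 0.425 to 0.875 m from the base axis. Payload 4.7 kg.
Tool frame: the origin (TCP) lies on the centre line of the jaws, within the pads' length; the fingertips stand 14 mm ahead of it and the grasp point (between the pads) lies 5 mm behind it; x points along the fingers, z is the direction in which the jaws open and shut, and the axes are right-handed (so a half turn about x gives the same grasp; the last joint's range is limited). The gripper opens to 87 mm and grips with 3 to 60 N. Pads are 19 mm wide; open, the fingers measure 117 mm over their backs; the gripper's body (75 mm by 190 mm) begins 51 mm behind the grasp point.
Start: joints at [-1.245, 0.321, -0.07, 1.45, 0.023, 1.371, -0.057], TCP at [0.199, 0.619, 0.237] pointing down, gripper open.
Joint ranges: [-2.86, 2.86], [-0.3, 2.09], [-1.38, 1.24], [0.06, 2.45], [-1.56, 4.7], [0.09, 2.05], [-2.69, 2.69]. Speed limits (rad/s): [2.57, 2.57, 3.14, 3.14, 3.14, 3.14, 3.14].

## Interface

Orientations are given as a rotation vector (axis times angle).
In Python, from workcell import move_ptp, move_l, move_j, gripper_to, wait, ik, grab_frame, camera_params, Unreachable, hand_in, current_time_s, current_qpos, current_qd, current_joint_efforts, current_position, current_orientation, current_force, current_moment, current_finger_gap gives the robot as it stands. Calls block until the motion is done:
- move_ptp(position, orientation): joint-space move of the TCP to a pose.
- move_l(position, orientation=None, vel=0.15): straight line of the TCP; orientation=None keeps the orientation; vel is the mean speed in m/s.
- move_j(angles): joint-space move.
- gripper_to(opening): opening from 0.0 (shut) to 1.0 (fully open); the grip force is fixed at half the most; returns when the fingers have stopped.
- wait(seconds).
- ik(position, orientation): joint angles nearest the present ones, or None.
- grab_frame(name): name is "side" or "top" or "wrist"; returns the picture (400x640x3 uint8, blue, green, red); there is no depth.
- camera_params(name): a dict with "K" (3x3 intrinsics, pixels), "world_to_cam" (4x4, takes a point from world to camera coordinates); the wrist camera has in their place "T_tool_cam" (4x4, takes a point from camera to tool coordinates, whose origin is the TCP and whose axes are the tool frame's). Camera axes: x right, y up, looking along -z (the intrinsics and any distortion apply to the point x, -y, -z); pixel columns grow to the right and rows downward; lengths in m; the calibration is good to about 2 mm. A picture is of the moment at which its call begins: read the wrist's pose just before it. camera_params takes no time and is no camera call.
A pose or a line that the arm cannot do raises Unreachable and nothing moves.
- hand_in(): hands the job in, once; it reports no verdict.
Readings, each from a call of its own:
- current_time_s(): time.
- current_qpos(): joint angles.
- current_qd(): joint speeds.
- current_joint_efforts(): joint torques, N m.
- current_position(): TCP position.
- current_orientation(): TCP orientation.
- current_force(): force on the tool from outside, world axes, zero at the start.
- current_moment(): the same for the moment, N m.
- current_finger_gap(): opening from 0.0 (shut) to 1.0 (fully open).
Only numpy, scipy, OpenCV 4.12 (cv2) and the standard library are available. Lean on these libraries where they do the work, as an engineer would, in place of code of your own. Each camera call takes 0.05 s, during which the arm holds its last target. There are 200 camera calls.

## Working session

There is one attempt and no reset: what is moved stays moved. The work goes in short steps, each a Python script; the robot and the scene stay as the last script left them, time stands still between calls to the robot, and variables do not carry over. Pictures are saved under pics/ and viewed, about 12 in all and at most 16, crops included, and the job is handed in when it is done.

```bash
mkdir -p pics; ls; python3 - <<'E'
from workcell import *
import cv2,numpy as np
np.set_printoptions(precision=4,suppress=True)
for n in("side","top","wrist"):
    cv2.imwrite(f"pics/{n}0.png",grab_frame(n)); print(n,camera_params(n))
print(current_time_s(),current_position(),current_orientation(),current_finger_gap())
E
```

```text
pics
side {'K': array([[446.9302,   0.    , 316.9274],
       [  0.    , 446.9302, 198.4595],
       [  0.    ,   0.    ,   1.    ]]), 'world_to_cam': array([[ 0.571 , -0.8208,  0.0144, -0.1926],
       [ 0.5514,  0.3966,  0.7339, -0.4781],
       [-0.6081, -0.4112,  0.6791, -1.2904],
       [ 0.    ,  0.    ,  0.    ,  1.    ]])}
top {'K': array([[431.316 ,   0.    , 321.6268],
       [  0.    , 431.316 , 199.5538],
       [  0.    ,   0.    ,   1.    ]]), 'world_to_cam': array([[-0.2795, -0.9601, -0.0042,  0.3323],
       [ 0.9291, -0.2716,  0.2509, -0.5254],
       [-0.242 ,  0.0662,  0.968 , -1.4851],
       [ 0.    ,  0.    ,  0.    ,  1.    ]])}
wrist {'K': array([[316.12  ,   0.    , 320.1215],
       [  0.    , 316.12  , 201.0249],
       [  0.    ,   0.    ,   1.    ]]), 'T_tool_cam': array([[-0.0007,  0.2626, -0.9649, -0.1478],
       [ 0.0003,  0.9649,  0.2626,  0.0699],
       [ 1.    , -0.0001, -0.0008, -0.0007],
       [ 0.    ,  0.    ,  0.    ,  1.    ]])}
0.15 [0.1994 0.6182 0.2357] [-0.9775  1.3419  0.9758] 0.9993861588489154
```

View pics/top0.png

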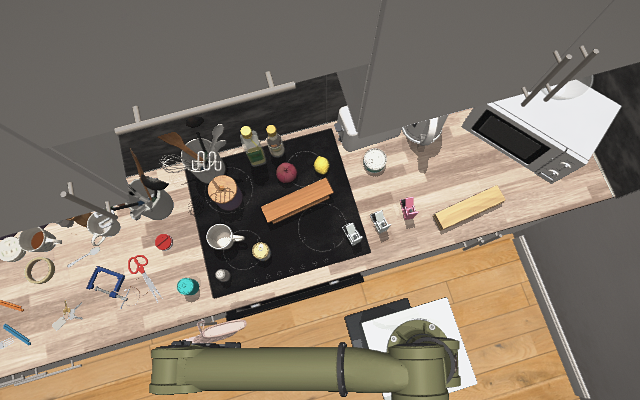

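View pics/side0.png

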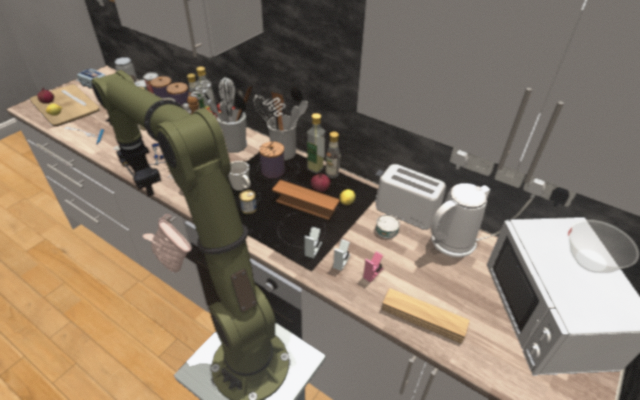

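The top view shows the stack at (470,207), the foot at (297,201), grey clamps at (352,233) and (380,219), a pink one at (408,207), and a tin at (261,251). The side view agrees. I'll zoom in.

```bash
python3 - <<'E'
import cv2
t=cv2.imread("pics/top0.png")[145:295,200:520];cv2.imwrite("pics/topc.png",cv2.resize(t,None,fx=2.5,fy=2.5,interpolation=2))
s=cv2.imread("pics/side0.png")[140:350,220:480];cv2.imwrite("pics/sidec.png",cv2.resize(s,None,fx=2.8,fy=2.8,interpolation=2))
E
```

```text
(no output)
```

View pics/topc.png

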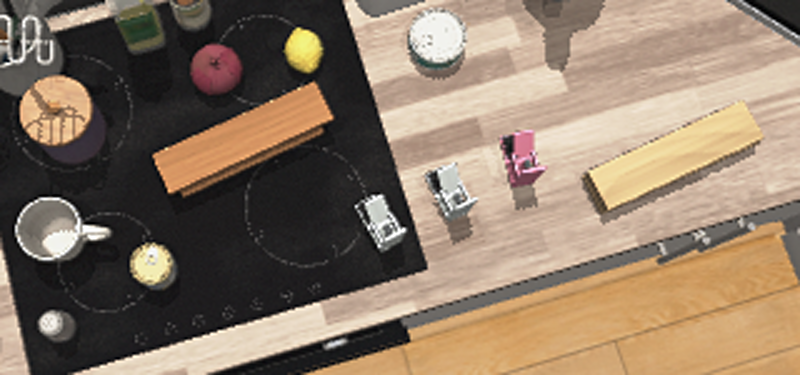

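View pics/sidec.png

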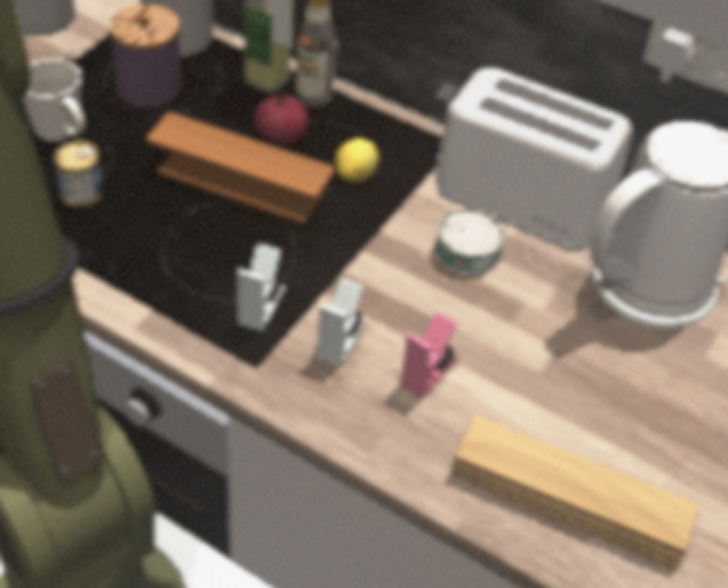

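The foot and stack rectangles are clear, and two grey clamps are out. Next I'll measure them.

```bash
cat > h.py <<'E'
from workcell import *
import cv2,numpy as np
from scipy.spatial.transform import Rotation as R
np.set_printoptions(precision=4,suppress=True)
def cam(n):
    p=camera_params(n)
    if n=="wrist":
        T=np.eye(4);T[:3,:3]=R.from_rotvec(current_orientation()).as_matrix();T[:3,3]=current_position()
        return p["K"],T@p["T_tool_cam"]
    return p["K"],np.linalg.inv(p["world_to_cam"])
def ray(C,uv):
    K,T=C;d=np.array([(uv[0]-K[0,2])/K[0,0],-(uv[1]-K[1,2])/K[1,1],-1.])
    return T[:3,3],T[:3,:3]@d
def onz(C,uv,z):
    o,d=ray(C,uv);return o+d*(z-o[2])/d[2]
def tri(C1,u1,C2,u2):
    o1,d1=ray(C1,u1);o2,d2=ray(C2,u2)
    s=np.linalg.lstsq(np.stack([d1,-d2],1),o2-o1,rcond=None)[0]
    a,b=o1+s[0]*d1,o2+s[1]*d2
    return (a+b)/2,np.linalg.norm(a-b)
def proj(C,p):
    K,T=C;q=np.linalg.inv(T)@np.append(p,1);return K[0,2]-K[0,0]*q[0]/q[2],K[1,2]+K[1,1]*q[1]/q[2]
def blob(img,lo,hi,box,amin=30):
    h=cv2.cvtColor(img,cv2.COLOR_BGR2HSV);m=cv2.inRange(h,np.array(lo),np.array(hi))
    k=np.zeros_like(m);x0,y0,x1,y1=box;k[y0:y1,x0:x1]=255;m&=k
    m=cv2.morphologyEx(m,cv2.MORPH_OPEN,np.ones((3,3),np.uint8))
    c,_=cv2.findContours(m,0,1);c=[a for a in c if cv2.contourArea(a)>amin]
    return sorted(c,key=cv2.contourArea,reverse=True)
def down(a):
    """tool x down, jaws open along world direction at angle a"""
    z=np.array([np.cos(a),np.sin(a),0]);x=np.array([0,0,-1.]);y=np.cross(z,x)
    return R.from_matrix(np.stack([x,y,z],1)).as_rotvec()
def mrect(C,c,z):
    p=np.array([onz(C,q[0],z)[:2] for q in c],np.float32);(cx,cy),(w,h),a=cv2.minAreaRect(p)
    if w<h: w,h,a=h,w,a+90
    a=(a+90)%180-90
    return cx,cy,w,h,a
E
python3 - <<'E'
from h import *
t=cv2.imread("pics/top0.png");s=cv2.imread("pics/side0.png");h=cv2.cvtColor(t,cv2.COLOR_BGR2HSV);hs=cv2.cvtColor(s,cv2.COLOR_BGR2HSV)
for p in((297,200),(315,202),(468,205),(465,222),(455,220),(450,195)):print("top",p,h[p[1],p[0]])
for p in((305,195),(310,208),(425,305),(420,318)):print("side",p,hs[p[1],p[0]])
T=cam("top");S=cam("side")
def T0(u,v):return 200+u/2.5-.3,145+v/2.5-.3
def S0(u,v):return 220+u/2.8-.3,140+v/2.8-.3
for n,a,b in(("foot right rear",(320,83),(332,172)),("foot left rear",(153,153),(172,114)),("foot right front",(333,118),(308,208)),("foot left front",(173,192),(148,138)),
 ("st lr",(586,180),(478,420)),("st rr",(742,101),(694,500)),("st lf",(607,205),(456,457)),("st rf",(763,131),(680,545)),("tin",(152,265),(76,152))):
    print(n,*tri(T,T0(*a),S,S0(*b)))
E
```

```text
top (297, 200) [ 13 138 211]
top (315, 202) [ 13 133 100]
top (468, 205) [ 22  83 241]
top (465, 222) [ 13  60 120]
top (455, 220) [ 21  93 237]
top (450, 195) [ 18  46 229]
side (305, 195) [ 13 141 197]
side (310, 208) [ 13 131  76]
side (425, 305) [ 18  98 235]
side (420, 318) [ 16 104 174]
foot right rear [0.6681 0.1294 0.0667] 0.004746830782962138
foot left rear [0.6388 0.3875 0.0606] 0.002132609354295824
foot right front [0.6145 0.1271 0.0441] 0.013500567785983977
foot left front [0.5716 0.3746 0.0701] 0.001204095265336031
st lr [ 0.4348 -0.2116  0.034 ] 0.016058000325725127
st rr [ 0.4747 -0.4609  0.0483] 0.0004221333687720694
st lf [ 0.3848 -0.2208  0.0329] 0.0033477244012376406
st rf [ 0.4213 -0.4715  0.0436] 0.009289935652501791
tin [0.4783 0.4259 0.0847] 0.002867140304482695
```

```bash
python3 - <<'E'
from h import *
t=cv2.imread("pics/top0.png");s=cv2.imread("pics/side0.png")
T=cam("top");S=cam("side")
c=blob(t,(8,100,155),(17,255,255),(240,150,350,240))[0]
for z in(.062,.068):print("foot",mrect(T,c,z))
c=blob(s,(8,100,150),(17,255,255),(250,150,360,230))[0]
for z in(.062,.068):print("footS",mrect(S,c,z))
c=blob(t,(18,65,215),(27,255,255),(425,175,515,235))[0];print(cv2.boundingRect(c))
print("st",mrect(T,c,.042))
for p in((0.36,0.1),):pass
# hue of clamp region
h=cv2.cvtColor(t,cv2.COLOR_BGR2HSV)
for b in((340,215,365,248),(368,205,394,235)):
    c=blob(t,(0,0,150),(180,45,255),b,10)
    for q in c[:2]: print("clamp",cv2.boundingRect(q),cv2.contourArea(q),mrect(T,q,.09))
E
```

```text
foot (0.6254759430885315, 0.25807517766952515, 0.2580787241458893, 0.0617729090154171, -80.91075038909912)
foot (0.6238702535629272, 0.2581412196159363, 0.2570524513721466, 0.06152727082371712, -80.91078758239746)
footS (0.6278392672538757, 0.2593157887458801, 0.2577129006385803, 0.06131959706544876, -80.93168258666992)
footS (0.6225016713142395, 0.25541985034942627, 0.25638893246650696, 0.06100454553961754, -80.9317045211792)
(436, 186, 67, 42)
st (0.42819955945014954, -0.34199032187461853, 0.25705239176750183, 0.06163652241230011, -81.70651149749756)
clamp (346, 224, 10, 15) 76.0 (0.4555000066757202, 0.10562654584646225, 0.0495988130569458, 0.027379220351576805, 4.549064636230469)
clamp (375, 208, 9, 18) 82.0 (0.4759647846221924, -0.0037399902939796448, 0.06025439128279686, 0.028434239327907562, -8.995086669921875)
```

```bash
python3 - <<'E'
from h import *
print(R.from_rotvec(current_orientation()).as_matrix())
T=cam("top")
for n,p,z in(("onion",(286,172),.04),("lemon",(321,165),.035),("lowtin",(374,160),.04),("mug",(220,237),.05),("bottle",(256,160),.02),("tin",(260.8,250.7),.075)):print(n,onz(T,p,z))
for a in(np.pi/2,-np.pi/2,0,np.pi):
    print(a,ik([.44,.05,.22],down(a)),ik([.428,-.342,.05],down(a+.14)))
E
```

```text
[[-0.0003 -0.9518  0.3068]
 [-0.0014  0.3068  0.9518]
 [-1.     -0.0001 -0.0015]]
onion [0.7436 0.2679 0.04  ]
lemon [0.735  0.1344 0.035 ]
lowtin [ 0.6965 -0.0616  0.04  ]
mug [0.5711 0.5571 0.05  ]
bottle [0.8289 0.365  0.02  ]
tin [0.4786 0.4268 0.075 ]
1.5707963267948966 [-0.5481 -0.133   0.3466  1.9686  0.0468  1.2985  1.3539] [ 1.0153  0.3101 -0.4434  1.8931  0.1591  0.9727  2.2113]
-1.5707963267948966 [-0.7155 -0.1503  0.4983  1.9732  0.0743  1.3014 -1.8125] [-0.3509  0.5666  1.2149  1.9376 -0.6095  1.0733 -0.3042]
0 [-0.3639 -0.1198  0.1771  1.9632  0.0219  1.2964 -0.194 ] [-0.1218  0.3795  0.8768  1.9324 -0.3481  0.9881  1.0556]
3.141592653589793 None [-0.2632  0.4666  1.0716  1.9358 -0.4806  1.024  -1.9773]
```

```bash
python3 - <<'E'
from h import *
move_ptp([.45,.03,.22],down(np.pi/2)); wait(.3)
np.save("wc1.npy",cam("wrist")[1]);cv2.imwrite("pics/w1.png",grab_frame("wrist"));print(current_time_s(),current_position())
E
```

```text
2.7833 [0.45   0.0302 0.22  ]
```

View pics/w1.png

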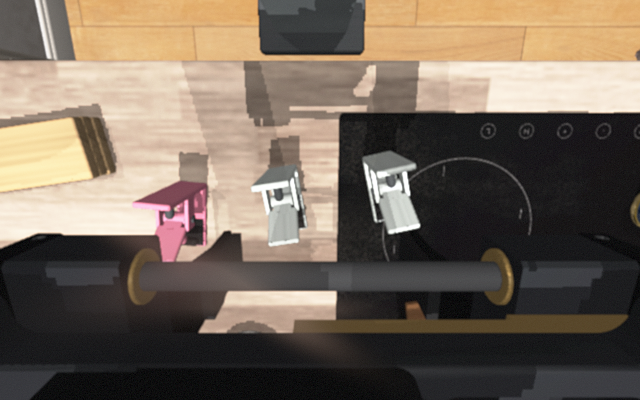

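The wrist view has two grey clamps: one on the hob at (390,190) and one on wood at (283,205). I'll zoom in to tell the mouth side.

```bash
python3 - <<'E'
import cv2
t=cv2.imread("pics/w1.png")[140:260,235:435];cv2.imwrite("pics/w1c.png",cv2.resize(t,None,fx=4,fy=4,interpolation=2))
E
```

```text
(no output)
```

View pics/w1c.png

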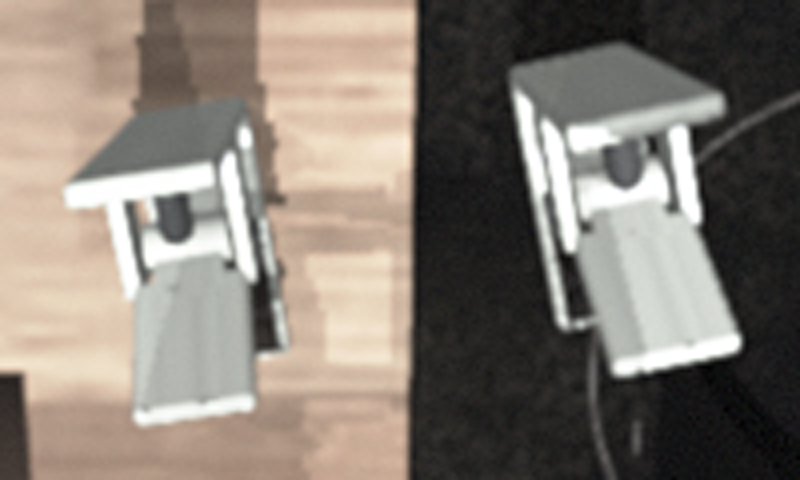

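```bash
python3 - <<'E'
from h import *
C=(camera_params("wrist")["K"],np.load("wc1.npy"))
f=lambda u,v:(u/4+235-.4,v/4+140-.4)
for n,hb,r0,r1,f0,f1,b in(("A",0,(67,190),(216,165),(137,420),(254,407),(287,350)),("B",.003,(568,128),(724,97),(614,374),(741,350),(565,328))):
    P=[onz(C,f(*q),.098+hb) for q in(r0,r1)]; Q=[onz(C,f(*q),.094+hb) for q in(f0,f1)]
    d=P[1]-P[0];e=Q[1]-Q[0];m=(P[0]+P[1])/2;q=(Q[0]+Q[1])/2
    x=q-m
    print(n,"rear mid",m,"w",np.linalg.norm(d),"front mid",q,"w",np.linalg.norm(e),"len",np.linalg.norm(x[:2]))
    print(" yaw rear,front,axis",[np.degrees(a) for a in(np.arctan2(-d[0],d[1]),np.arctan2(-e[0],e[1]),np.arctan2(x[1],x[0]))])
    print(" jaw corner",onz(C,f(*b),.008+hb))
E
```

```text
A rear mid [ 0.4379 -0.0145  0.098 ] w 0.03316404041701874 front mid [ 0.4949 -0.0048  0.094 ] w 0.02752464644284191 len 0.05777126942250817
 yaw rear,front,axis [np.float64(9.705174815146126), np.float64(6.8308743637900475), np.float64(9.626886288989768)]
 jaw corner [0.5104 0.0128 0.008 ]
B rear mid [0.4231 0.0938 0.101 ] w 0.03341177841257894 front mid [0.4809 0.1056 0.097 ] w 0.0290952792496729 len 0.05905596047813196
 yaw rear,front,axis [np.float64(11.510197893712286), np.float64(11.55761302368382), np.float64(11.549652143507394)]
 jaw corner [0.5023 0.0957 0.011 ]
```

```bash
python3 - <<'E'
from h import *
a=np.radians(8.3);o=down(a);p=np.array([.4282,-.342,0]);X=np.array([np.cos(a),np.sin(a),0])
gripper_to(1.0)
move_ptp(p+[0,0,.15],o);move_l(p+[0,0,.0455],vel=.08)
print(current_force())
gripper_to(0.3);wait(.3);print("gap",current_finger_gap()*87,current_force())
move_l(p+[0,0,.0475],vel=.02)
q=p+.08*X
move_l(q+[0,0,.0475],vel=.05);print(current_position(),current_force(),current_finger_gap()*87)
move_l(q+[0,0,.20],vel=.12);wait(.3);print(current_force(),current_finger_gap()*87,current_time_s())
cv2.imwrite("pics/t2.png",grab_frame("top"));cv2.imwrite("pics/s2.png",grab_frame("side"))
t=cv2.vconcat([cv2.imread("pics/t2.png")[120:260,330:600],cv2.imread("pics/s2.png")[200:360,350:620]]);cv2.imwrite("pics/c2.png",cv2.resize(t,None,fx=2,fy=2))
E
```

```text
[-0.2695 -0.2576  0.134 ]
gap 63.98559465966975 [ 0.5073  0.9498 -0.0188]
[ 0.507  -0.3306  0.0475] [ 0.0171  0.3372 -2.0934] 63.45557972732184
[ 0.0323  0.0476 -2.6965] 63.57787151011757 10.4333
```

View pics/c2.png

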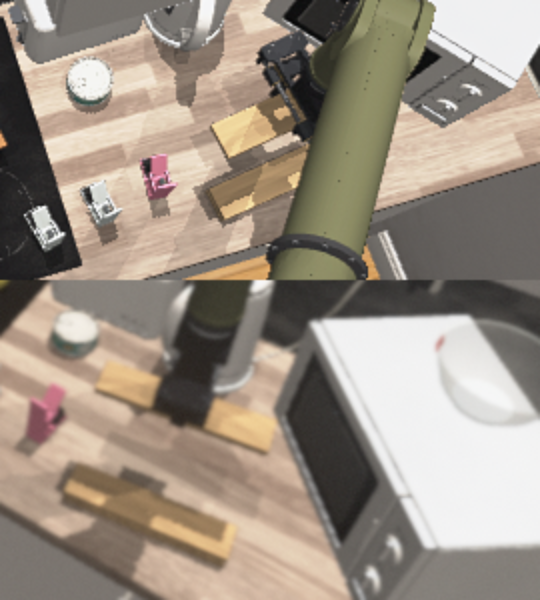

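The plank came off cleanly and is held level, with the lower planks in place. Next I'll measure its position along the jaws, then carry it to the foot and set it down with a force guard.

```bash
python3 - <<'E'
from h import *
s=cv2.imread("pics/s2.png");S=cam("side");pos=np.array(current_position())
print(current_position())
c=blob(s,(14,60,190),(27,255,255),(395,235,490,290),40)
print([cv2.boundingRect(k) for k in c])
pts=np.vstack(c);print("plank",mrect(S,pts,.1965))
t=cv2.imread("pics/t2.png");c=blob(t,(14,60,170),(27,255,255),(430,165,480,202),40);T=cam("top")
for k in c:
    P=np.array([onz(T,q[0],.1965) for q in k]);a=np.radians(8.3);Y=np.array([-np.sin(a),np.cos(a),0]);print("left end along",((P-pos)@Y).max())
k=pts;P=np.array([onz(S,q[0],.1965) for q in k]);print("side ends",((P-pos)@Y).max(),((P-pos)@Y).min())
a=np.radians(9.08)
for p in([.47,-.1,.25],[.624,.258,.25],[.624,.258,.08]):print(ik(p,down(a)))
E
```

```text
[ 0.5073 -0.3304  0.1999]
[(455, 260, 34, 25), (398, 239, 30, 23)]
plank (0.5097500085830688, -0.3316337764263153, 0.26723024249076843, 0.0695139616727829, -81.8576431274414)
left end along 0.12957952275082912
side ends 0.1320613291978144 -0.13515839380730188
[-0.6966 -0.1065  0.8066  1.8597  0.0787  1.3564  0.2489]
[-0.9696  0.4406  0.7537  1.3849 -0.2991  1.4319 -0.0646]
[-1.0015  0.5951  0.7864  1.5784 -0.4483  1.1568  0.0408]
```

```bash
python3 - <<'E'
from h import *
a=np.radians(9.08);o=down(a);F=np.array([.6246,.2577,0])
p=np.array(current_position())
move_l([*p[:2],.25],vel=.15);move_l([.48,-.1,.25],vel=.25)
move_l(F+[0,0,.25],o,vel=.25);move_l(F+[0,0,.095],o,vel=.1);wait(.4)
f0=np.array(current_force());print(f0,current_position())
z=.095
while z>.07:
    z-=.001;move_l(F+[0,0,z],o,vel=.02);wait(.1);f=np.array(current_force())
    if f[2]-f0[2]>4:break
print("contact z",z,f,current_position(),current_time_s())
E
```

```text
[ 0.2893  0.1572 -1.6202] [0.6246 0.2577 0.0951]
contact z 0.08399999999999999 [-2.5727 -0.6126  4.8414] [0.6248 0.2578 0.0852] 19.7333
```

```bash
python3 - <<'E'
from h import *
gripper_to(.86);wait(.3);print(current_force(),current_position())
p=np.array(current_position());move_l(p+[0,0,.1],vel=.1)
move_l([.45,.1,.25],vel=.25)
move_ptp([.45,-.2,.25],down(.16));wait(.2)
t=grab_frame("top");s=grab_frame("side");cv2.imwrite("pics/t3.png",t);cv2.imwrite("pics/s3.png",s)
cv2.imwrite("pics/c3.png",cv2.vconcat([cv2.resize(t[150:250,220:400],None,fx=3,fy=3),cv2.resize(s[160:260,240:420],None,fx=3,fy=3)]));print(current_time_s())
E
```

```text
[ 0.7391  0.0586 -0.0363] [0.6246 0.2577 0.084 ]
24.3083
```

View pics/c3.png

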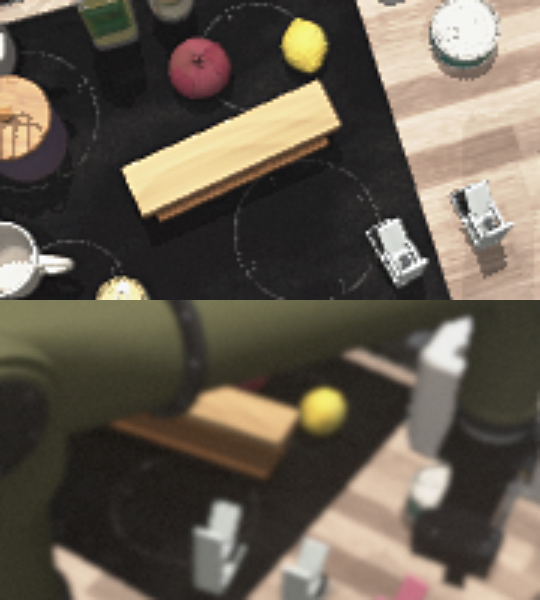

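The plank lies on the foot. I'll check it by numbers in the same camera, and use the wrist camera for a closer look at the front edge.

```bash
python3 - <<'E'
from h import *
T=cam("top");a=cv2.imread("pics/top0.png");b=cv2.imread("pics/t3.png")
cf=blob(a,(8,100,155),(17,255,255),(240,150,350,240))[0]
cp=blob(b,(17,60,190),(27,255,255),(240,150,350,240))[0]
for h in(0.003,.005):print(h,"foot",mrect(T,cf,.062+h),"plank",mrect(T,cp,.076+h))
# closer: wrist view from the robot's side, tool tilted forward not needed
move_ptp([.50,.23,.2],down(np.radians(99)));wait(.3)
np.save("wc4.npy",cam("wrist")[1]);cv2.imwrite("pics/w4.png",grab_frame("wrist"));print(current_time_s())
E
```

```text
0.003 foot (0.6246731281280518, 0.25810813903808594, 0.25756555795669556, 0.061650075018405914, -80.91078186035156) plank (0.6237585544586182, 0.25780922174453735, 0.2567180097103119, 0.06183949485421181, -81.07374572753906)
0.005 foot (0.624137818813324, 0.25813019275665283, 0.2572234570980072, 0.061568163335323334, -80.9107608795166) plank (0.6232194900512695, 0.257831871509552, 0.25637394189834595, 0.06175660341978073, -81.07375431060791)
26.2583
```

View pics/w4.png

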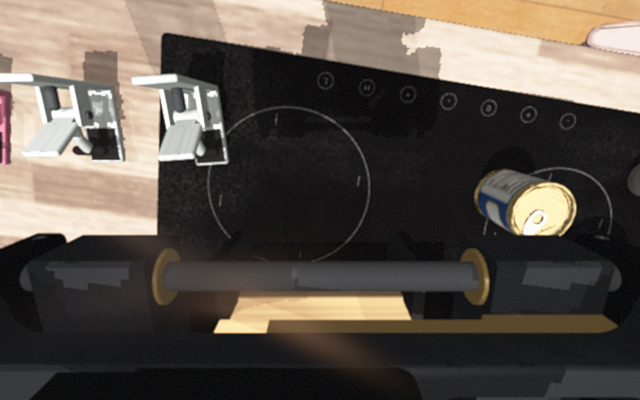

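Plank and foot agree within 1 mm and 0.2°. Now clamp A.

```bash
cat >> h.py <<'E'
FA=np.radians(9.08);FX=np.array([np.cos(FA),np.sin(FA),0]);FY=np.array([-np.sin(FA),np.cos(FA),0]);F0=np.array([.6244,.2577,0])
def pick(c,yaw,zb,over=.2):
    o=down(np.radians(yaw));c=np.array([*c,0])
    gripper_to(1.0);move_ptp(c+[0,0,over],o);move_l(c+[0,0,zb+.083],vel=.08);print("f",current_force())
    gripper_to(0.0);wait(.4);print("gap mm",current_finger_gap()*87,current_force(),current_position())
    p=np.array(current_position());move_l(p+[0,0,.02],vel=.05);move_l(p+[0,0,.12],vel=.15);print("gap",current_finger_gap()*87,current_force())
def stand(x,y,z):return F0+x*FX+y*FY+[0,0,z]
E
python3 - <<'E'
from h import *
move_l([.46,.1,.25],vel=.2)
pick((.468,-.0095),9.3,0)
o=down(FA);p=stand(-.1195,-.085,.2)
move_l(p,o,vel=.15);move_l(stand(-.1195,-.085,.122),vel=.1);wait(.3)
t=grab_frame("top");s=grab_frame("side");cv2.imwrite("pics/s5.png",s);cv2.imwrite("pics/t5.png",t)
print(current_position(),current_finger_gap()*87,current_time_s())
cv2.imwrite("pics/c5.png",cv2.vconcat([cv2.resize(t[160:250,260:420],None,fx=4,fy=4),cv2.resize(s[170:250,240:400],None,fx=4,fy=4)][::-1])[:600])
E
```

```text
f [-0.043   0.3434  0.2807]
gap mm 32.305517829734725 [-5.8842  0.0639  9.5651] [ 0.4671 -0.0097  0.0833]
gap 32.70292223758688 [-0.6724  0.6167 -1.2708]
[0.5199 0.155  0.1223] 32.27557590617063 35.85
```

View pics/c5.png

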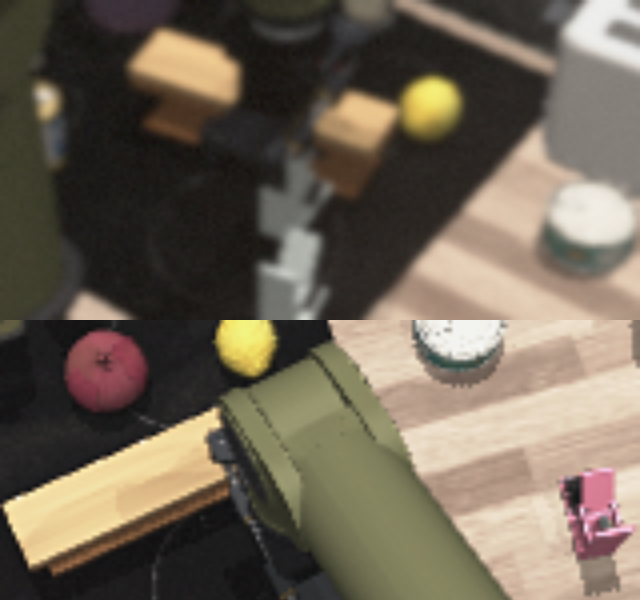

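Clamp A is held fully open. Before inserting it, I'll overlay where its corners should be on the side view.

```bash
python3 - <<'E'
from h import *
S=cam("side");s=cv2.imread("pics/s5.png");p=np.array(current_position());x0,y0,k=275,190,10
im=cv2.resize(s[y0:y0+58,x0:x0+75],None,fx=k,fy=k,interpolation=cv2.INTER_CUBIC)
O=p+.0175*FX-[0,0,.083]
for q in([-34,-15,98],[-34,15,98],[-34,-17,0],[-34,17,0],[45,-17,8],[45,17,8],[45,-17,0]):
    q=np.array(q)/1e3;u=proj(S,O+q[0]*FX+q[1]*FY+[0,0,q[2]]);cv2.drawMarker(im,(int((u[0]+.5-x0)*k),int((u[1]+.5-y0)*k)),(0,0,255),0,16,2)
for q in([-32,-130,50],[-32,-130,76],[32,-130,76]):
    q=np.array(q)/1e3;u=proj(S,stand(*q)+[0,0,.004]);cv2.drawMarker(im,(int((u[0]+.5-x0)*k),int((u[1]+.5-y0)*k)),(255,0,0),0,16,2)
cv2.imwrite("pics/c6.png",im)
E
```

```text
(no output)
```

View pics/c6.png

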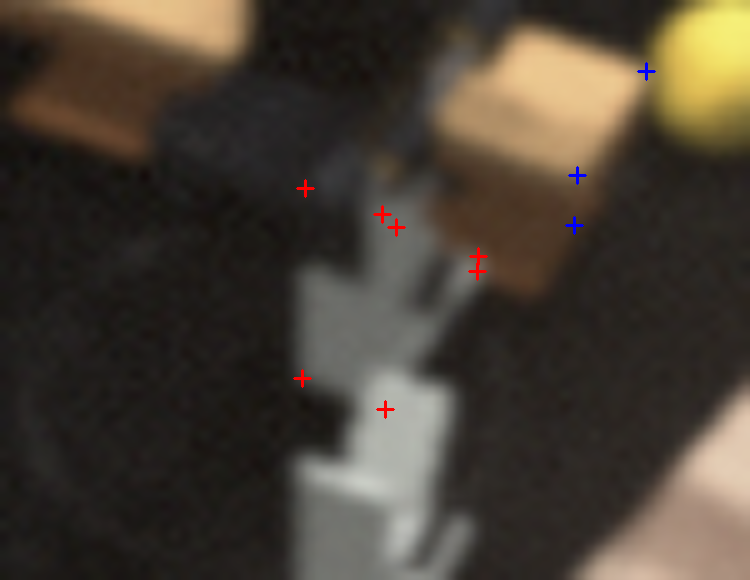

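The markers match the clamp and plank within about 1 px, so the clamp is untilted and at the right height. Now I'll insert it with a force guard and release stepwise.

```bash
cat >> h.py <<'E'
def insert(y,z=.122,x0=-.1195,x1=-.0595):
    f0=np.array(current_force());x=x0
    while x<x1-1e-6:
        x=min(x+.005,x1);move_l(stand(x,y,z),vel=.04);f=np.array(current_force())-f0
        if abs(f@FX)>6 or abs(f[2])>6:print("contact",x,f);break
    print("in",x,np.array(current_force())-f0)
    # raise jaw to ~2 mm under the slab, then let go stepwise
    z+=.005;move_l(stand(x,y,z),vel=.02);print("up",np.array(current_force())-f0)
    for w in range(36,53,2):
        gripper_to(w/87);x+=.0008;move_l(stand(x,y,z),vel=.02);print(w,round(current_finger_gap()*87,1),np.array(current_force())-f0)
    gripper_to(1.0);wait(.3);print("free",current_force())
    move_l(stand(x,y,.24),vel=.1)
E
python3 - <<'E'
from h import *
insert(-.085);print(current_time_s())
move_l([.43,.1,.25],vel=.2)
move_ptp([.45,.25,.2],down(np.radians(60)));wait(.3)
K=cam("wrist");np.save("wc7.npy",K[1]);w=grab_frame("wrist");s=grab_frame("side");cv2.imwrite("pics/s7.png",s);cv2.imwrite("pics/w7.png",w);cv2.imwrite("pics/t7.png",grab_frame("top"))
cv2.imwrite("pics/c7.png",cv2.vconcat([cv2.resize(s[175:245,260:380],(800,467),interpolation=2)]))
E
```

```text
in -0.0595 [-1.8925  0.0102  0.5974]
up [-0.7015  0.1211  0.1139]
36 36.1 [-0.5592  0.1655 -0.1401]
38 38.2 [-1.9736 -0.0665 -0.5144]
40 40.1 [-0.8571 -0.1881 -0.2419]
42 42.3 [-0.4988  0.1019  1.1241]
44 44.5 [-0.5189 -0.8984 -0.7728]
46 46.5 [ 0.9321 -0.2603 -5.8546]
48 48.3 [ 0.7366 -0.7093 -4.4099]
50 50.1 [ 0.0229 -1.2916 -3.7369]
52 51.8 [-1.1703 -1.3052  2.464 ]
free [-0.8078  0.6822  0.5878]
47.025
```

View pics/c7.png

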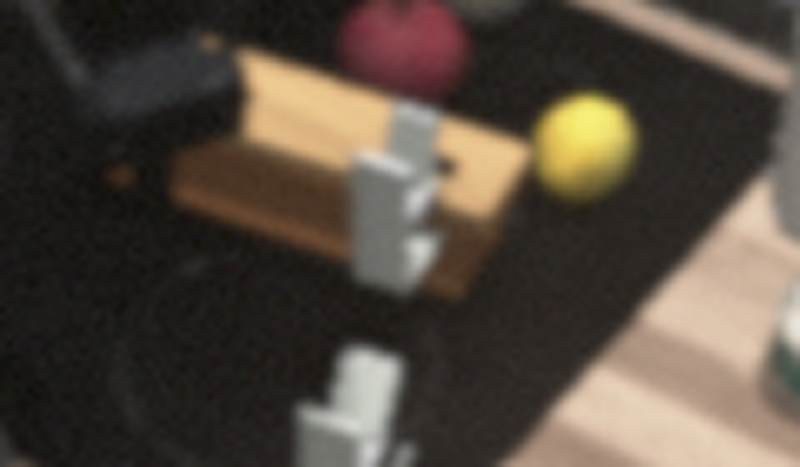

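Clamp A is clipped upright over the edge. Clamp B is next, done the same way.

```bash
python3 - <<'E'
from h import *
move_l([.45,.1,.25],vel=.2)
pick((.4535,.1002),11.5,.004)
o=down(FA);y=.085
p=np.array(current_position());move_l([p[0],p[1],.25],vel=.15)
move_l(stand(-.13,y,.25),o,vel=.2);move_l(stand(-.1195,y,.122),o,vel=.1);wait(.3)
print(current_position(),current_finger_gap()*87,current_time_s())
s=grab_frame("side");t=grab_frame("top");cv2.imwrite("pics/t8.png",t)
S=cam("side");p=np.array(current_position());x0,y0,k=245,170,8
def draw(C,s,x0,y0,w,h,k):
    im=cv2.resize(s[y0:y0+h,x0:x0+w],None,fx=k,fy=k,interpolation=cv2.INTER_CUBIC)
    O=p+.0175*FX-[0,0,.083]
    for q in([-34,-15,98],[-34,15,98],[-34,-17,0],[-34,17,0],[45,-17,8],[45,17,8],[45,-17,0]):
        q=np.array(q)/1e3;u=proj(C,O+q[0]*FX+q[1]*FY+[0,0,q[2]]);cv2.drawMarker(im,(int((u[0]+.5-x0)*k),int((u[1]+.5-y0)*k)),(0,0,255),0,14,2)
    return im
cv2.imwrite("pics/c8.png",draw(S,s,x0,y0,100,70,8))
E
```

```text
f [-0.6497 -0.0892 -0.8435]
gap mm 32.47218621844335 [-6.0035 -0.9393 10.5838] [0.4524 0.1    0.0873]
gap 32.398193199055605 [-0.6556  0.2174 -1.3704]
[0.4931 0.3229 0.1223] 32.55566210688692 58.8833
```

View pics/c8.png

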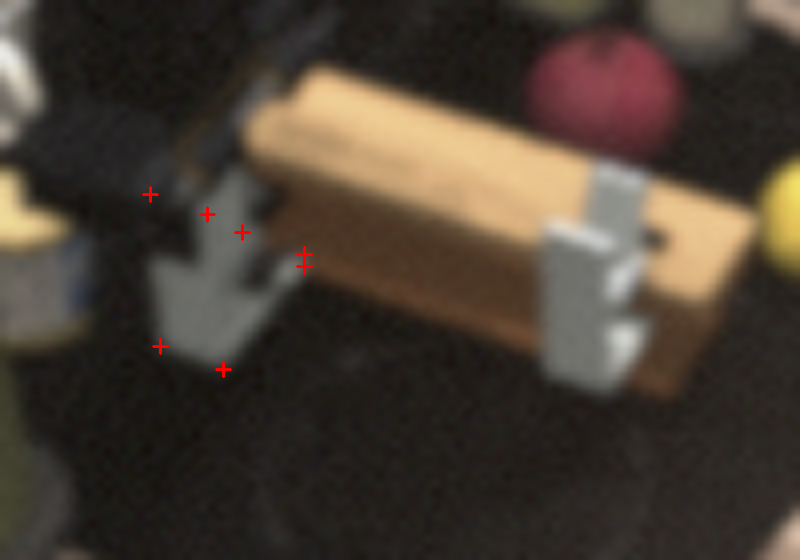

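Clamp B also matches its markers, and clamp A looks well on. I'll insert B, then find the tin again.

```bash
python3 - <<'E'
from h import *
insert(.085);print(current_time_s())
move_l([.45,.2,.28],vel=.2)
move_ptp([.45,-.15,.28],down(.16));wait(.2)
t=grab_frame("top");s=grab_frame("side");cv2.imwrite("pics/t9.png",t);cv2.imwrite("pics/s9.png",s)
T=cam("top");c=blob(t,(18,50,150),(33,255,255),(240,225,300,280),30)
for k in c:
    (u,v),r=cv2.minEnclosingCircle(k);print((u,v),r,cv2.contourArea(k),onz(T,(u,v),.076))
cv2.imwrite("pics/c9.png",cv2.vconcat([cv2.resize(t[160:290,200:400],None,fx=3,fy=3)[:, :600],cv2.resize(s[170:240,240:390],(600,280))[:200]]))
E
```

```text
in -0.0595 [-0.5897  0.5573  0.3164]
up [-1.8855  1.3247  0.8382]
36 36.1 [-0.7996  0.4556  1.2587]
38 38.5 [-1.0958  0.206   0.7505]
40 40.2 [-1.449   0.652   0.2626]
42 42.1 [ 0.8931  1.6942 -4.7735]
44 43.9 [ 0.7433  1.2728 -6.4676]
46 46.2 [-0.2426  0.6094 -3.2634]
48 48.0 [ 0.6635  1.0595 -4.1969]
50 50.2 [ 0.6841  1.0066 -2.8232]
52 51.9 [-1.7328  0.6273  2.527 ]
free [0.0274 1.0835 0.2821]
70.1583
(260.0, 250.0) 8.062357902526855 122.5 [0.4815 0.4288 0.076 ]
```

View pics/c9.png

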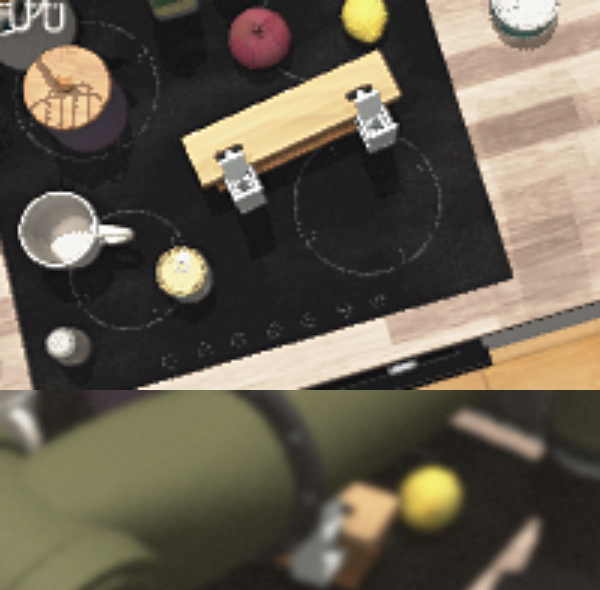

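Both clamps are on. The tin is at about (0.480,0.428), not moved. I'll pick it with the jaws along x so the gripper body stays clear of clamp B and the mug.

```bash
python3 - <<'E'
from h import *
T=cam("top");b=cv2.imread("pics/t9.png")
print("mug handle",onz(T,(243.5,237.5),.06))
o=down(0.0);c=np.array([.480,.428,0])
gripper_to(1.0);move_ptp([.45,.2,.28],down(FA));move_ptp(c+[0,0,.25],o);move_l(c+[0,0,.058],vel=.08);print(current_force())
gripper_to(.3);wait(.3);print("gap",current_finger_gap()*87,current_force(),current_position())
move_l(c+[0,0,.26],vel=.12);print(current_force(),current_finger_gap()*87)
P=stand(.002,0,0);move_l(P+[0,0,.26],vel=.2);move_l(P+[0,0,.142],vel=.1);wait(.4)
f0=np.array(current_force());z=.142
while z>.128:
    z-=.001;move_l(P+[0,0,z],vel=.02);wait(.1);f=np.array(current_force())-f0
    if f[2]>2.5:break
print("contact",z,f,current_position())
gripper_to(.8);wait(.3);print(current_force())
move_l(P+[0,0,.26],vel=.08);move_l([.45,.1,.3],vel=.2);move_ptp([.45,-.2,.3],down(.16));wait(.2);print(current_time_s())
t=grab_frame("top");s=grab_frame("side");cv2.imwrite("pics/t10.png",t);cv2.imwrite("pics/s10.png",s)
cv2.imwrite("pics/c10.png",cv2.vconcat([cv2.resize(t[160:260,210:390],(800,444)),cv2.resize(s[160:260,180:400],(800,364))])[:600] if 0 else cv2.resize(t[150:260,220:380],(800,550),interpolation=2))
E
```

```text
mug handle [0.5437 0.4757 0.06  ]
[ 0.1409  0.3648 -0.1792]
gap 56.27090333130372 [ 1.1355  0.2953 -0.3134] [0.4803 0.428  0.0581]
[-0.0036  0.2383 -1.4214] 56.37316811181502
contact 0.13299999999999998 [-2.2308  0.9576  7.9574] [0.6266 0.2581 0.1341]
[ 0.4136  0.5108 -0.0283]
92.0583
```

View pics/c10.png

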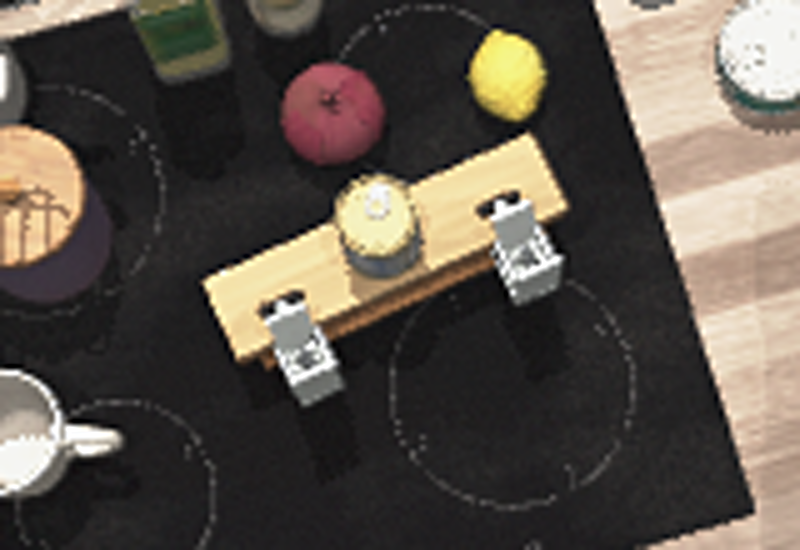

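The tin stands on the plank between the two clamps. A last numeric check, then I hand in.

```bash
python3 - <<'E'
from h import *
T=cam("top");wait(.3);t=grab_frame("top")
x0,y0=220,150
c=blob(t,(18,60,100),(33,255,255),(285,180,306,212),30)
# tin lid circle centre (crop 377,218)->px
p=onz(T,(220+375/5-.4,150+215/5-.4),.152);d=p-F0;print("tin in stand",d@FX,d@FY)
cp=blob(t,(17,60,190),(27,255,255),(240,150,350,240),30)
print("plank",mrect(T,np.vstack(cp),.080))
d0=cv2.absdiff(t,cv2.imread("pics/t10.png"))[150:300,200:400];print("change since",(d0.max(2)>60).sum())
hand_in();print(current_time_s())
E
```

```text
tin in stand 0.0016602523762539996 0.0014068134294834666
plank (0.6511024236679077, 0.25385603308677673, 0.2733309268951416, 0.11565476655960083, -80.15974140167236)
change since 0
the job is handed in; nothing more can be done
the job is handed in; nothing more can be done
```

The shelf is made up and handed in at about 92 s of the 208 s allowed; hand-in reports no verdict.

- **Plank:** I slid the top plank about 80 mm sideways off the stack, raised 2 mm as it slid, before lifting it. When laid on the foot, it matched the foot's outline within about 1 mm and 0.2°.
- **Clamps:** Two grey clamps were out, and both are clipped over the front edge at about ±85 mm along the shelf. I estimate each mouth point is about 18 mm in from the edge, and both looked upright. I could not measure how hard they bite; the only evidence is the pictures and the drop in gripper load as I let go.
- **Tin:** The food tin stands upright on the plank, within 2 mm of the foot's centre by my last picture. It had not moved in that picture.
- **Bystanders:** The lemon, onion, mug and low tin looked untouched in the pictures, but I did not re-measure them. The pink clamp and turquoise tin were not touched.

**Disagreement:** My last automatic outline of the plank gave about 273 x 116 mm, because the tin lid (also yellow) was counted with it, so that number says nothing about the plank. By eye it still looked aligned, but I did not re-measure it after fitting the clamps.

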